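# Clamp a spice jar in a one-hand jar holder

### The arm

A 7-joint arm with a two-finger parallel gripper is mounted at the origin on a cart in front of the work surface, level with it; the furniture and walls round the work are solid. World frame = base frame: x ahead of the robot, y to its left, z up, the work surface at z = 0. Lengths are in m, angles in rad, forces in N, time in s.
With the tool pointing down it reaches from about 0.425 to 1.025 m from the base axis. Payload 9.4 kg.
Tool frame: the origin (TCP) lies at the very end of the fingers, on their centre line; the grasp point (between the pads) lies arm.tcp_to_grasp behind it (arm.tcp_to_grasp is the distance from the TCP to the grasp point, in m); z points along the fingers, y is the line along which they close (so a half turn about z gives the same grasp; the last joint's range is limited). The gripper opens to 93 mm and grips with 3 to 60 N. Pads are 15 mm wide; open, the fingers measure 128 mm over their backs; the gripper's body (75 mm by 188 mm) begins 65 mm behind the grasp point.
Start: joints at [1.222, 0.599, -0.003, 1.599, 0.002, 0.943, -0.08], TCP at [0.195, -0.698, 0.219] pointing down, gripper open.
Joint ranges: [-2.57, 2.57], [-0.35, 1.97], [-1.29, 1.29], [0.11, 2.56], [-1.05, 4.19], [0.11, 1.86], [-2.63, 2.63]. Speed limits (rad/s): [2.22, 2.22, 3.01, 3.01, 3.14, 3.14, 3.14].

### API

Orientations are given as a unit quaternion [x, y, z, w].
In Python, from plant import monitor, optics, order, arm gives the robot as it stands. The module is installed in compiled form; this text tells all that it offers.
- The arm moves only by the tool carry_out, never from a script. Its argument "motion" is a list of rows, each a list of 3 entries, a list of its own where there are three numbers: the shift along the tool's x, y, z in units of 50 mm (1.0 is 50 mm), then the turn, a rotation vector about the tool's x, y, z in degrees, then the opening, from 0 (shut) to 1 (fully open). In form: [[[dx, dy, dz], [rx, ry, rz], grip], ...]. A call has 1 to 12 rows; each row shifts and turns the commanded pose from where the row before left it, along the tool's axes as they then stand; what a row does not reach is not made up. A row lasts 1/8 s, in which the tool goes at most 62.5 mm and 10.7 degrees, less where a joint would pass 70% of its speed; a pose out of reach is approached as far as the arm can. A call is refused whole if a number of a shift passes 1 or a number of a turn 10.7, either way. A call with a gripper value outside its range is refused whole. The fingers move at their own pace and stop on an object; "squeeze" is the grip in N (left out, the last holds). Time passes only in rows, so rows that do not move let the fingers close. It gives the time, the measured TCP pose, the force, the opening and the grip force at its end, in the units of the state.
- monitor.get_obs(): the state, without advancing time (a new reading comes with each control period).
- optics.capture(name): name is "side" or "top" or "wrist"; returns a dict with "pixels" (384x512x3 uint8, blue, green, red), "z_map" (384x512 float32, m along the optical axis (not along the pixel's ray), 0 where there is no reading), "vfov" (degrees; the focal length in pixels is half the picture's height over the tangent of half this angle, whatever the lens; pixels are square), "cx", "cy" (the principal point, pixels), "k1" (the pictures are not rectified: a ray, as slopes to the right and down, at radius r is drawn at 1 + k1 r^2 times it, then the intrinsics apply), "R" (3x3) and "t" (3): a world point X has camera coordinates R X + t. Camera axes: x right, y down, z forward; pixel columns grow to the right and rows downward; lengths in m; the calibration is good to about 2 mm. A picture is of the moment at which its call begins.
- order.finish_job(): hands the job in; it is judged then, once.
Trained networks look in the newest picture that a camera, given by its name, has taken for a name from the list of things; names that differ only in an ending like _2 or _b are one class to them, and where a whole thing is asked for, a point or a joint stands for the part that bears it (a point fixed in the world has none). Each returns a list of dicts, best first, with "score" (0 to 1); they miss things now and then, are a little off and sometimes report something else, mostly with a low value. They report only what shows in the picture. A call takes as long as a camera call. They do not tell look-alikes from the thing itself.
- optics.look_for(query, camera): "point" ([x, y, z] in m, in world coordinates, good to about 4 mm: the middle of the surface that is visible of it).
- optics.silhouettes(query, camera): "pixels" (384x512 bool, what is visible of it).
The state is a dict: "time_s": time; "q": joint angles; "qd": joint speeds; "joint_efforts": joint torques, N m; "tool_pos": TCP position; "orientation": TCP orientation; "wrist_force": force on the tool from outside, world axes, zero at the start; "torque": the same for the moment, N m; "width": opening from 0.0 (shut) to 1.0 (fully open); "gripper_force": force on a finger pad.
Only numpy, scipy, OpenCV 4.12 (cv2) and the standard library are available. Lean on these libraries where they do the work, as an engineer would, in place of code of your own. Each camera call takes 0.05 s, during which the arm holds its last target. There are 200 camera calls.

### The job

The spice jar's cap is stuck: stand the jar upright on the jar holder, between the sprung pad and the V-shaped stop. Then lift the spring plunger's black knob, slide the jaw up until the jar is pushed into the V and its sprung pad is clearly pressed in, though not to its end, and let the pin snap fully into the hole there, so that the jar is held firmly when you let go. Do not ram the glass or force the jaw against its pin, and leave the other things standing about where they are.

Things in the scene. Friction and masses are not known exactly. Their poses are not given: they have to be found in the camera images.
- holder: White board, 90 x 266 mm, fixed to the worktop: the base of a jar holder. Origin: centre of its underside; z up; y along its length, the way the jaw slides to close. The jar is to stand on its top, 20 mm above the origin.
- jaw (a joint): How far the jaw has slid along the holder's +y (m): 0 at the start, pin in the first hole; at most 0.088. The pin drops in at 0, 0.012, 0.024, ... 0.084, with 1 mm of play either way. The jaw is an aluminium saddle, 104 mm wide, astride the board, sliding with about 1 N of friction, a little more when moved fast. It carries the plunger and, 75 mm ahead of it (+y), the face of the sprung pad.
- plunger (a joint): How far the plunger is pulled up (m): 0 = pin fully home in a hole, 0.010 = upper stop. A spring pulls it down with 4 N at 0, 8 N at 0.010. The pin (5 mm across, round nose) clears the strip above 0.0075; let go between holes it rests on the strip at about 0.007 and drops when the jaw brings it over a hole.
- knob (a point): Centre of the plunger's knob, an upright black cylinder 24 mm across and 24 mm high, moving with plunger and jaw; at rest 72 mm above the worktop at x = 0, y = -104 mm + jaw of the holder. Below it a 16 mm sleeve, a 26 mm boss (top 29 mm below this point) and the saddle's top (42 mm below). Lifting it lifts the pin; moved along while lifted it carries the jaw with it.
- index_pin: The plunger's steel pin under the knob. Origin on the plunger's axis, 72 mm below the knob's centre.
- pad: Sprung pad on the jaw: a plate with a smooth black nylon face, 46 mm wide, 30 mm high (30 to 60 mm above the worktop) on two rods. Origin on the plunger's axis at worktop level while the pad is out; the face lies 75 mm ahead of it (+y of the holder). It gives way towards the plunger by up to 18 mm: it pushes with 3 N when it begins to give and 0.6 N more for each mm, 13.8 N at its stop.
- jar: Round spice jar with a yellow screw cap, 45 mm across, 100 mm high, 0.1 kg, standing on the worktop left of the holder. Origin: centre of its underside, z up. Cap from 80 to 100 mm, the same width as the glass.
- jam_jar: Jam jar with a red lid, 65 mm wide, 86 mm high; a bystander. Origin: centre of its underside.
- bottle_opener: Bottle opener with a black handle, 174 mm long, lying flat; a bystander. Origin: centre of its underside.
- salt_shaker: Salt shaker with a domed top, 44 mm across, 90 mm high; a bystander. Origin: centre of its underside.
- hole0 (a point): First of 8 holes in a steel strip let flush into the board's top, on its centre line: 7 mm wide, 12 mm apart, going to the holder's +y. Point: mouth of the hole, x = 0, y = -104 mm of the holder, 20 mm above the worktop.
- seat (a point): Point on the board's top, at x = 0, y = 37 mm of the holder: middle of the range of an aluminium stop with an upright V (44 mm high, smooth faces at 45 degrees, open to -y). It is screwed down differently each time and not reported: a jar home in the V has its centre on the board's centre line, anywhere from 24 mm before to 24 mm beyond this point. So the right hole is not known beforehand.
Things that resemble listed ones, but are neither listed nor needed, are in the scene too. Leave any green or turquoise look-alike of the jar alone.

How it is judged:
By the outcome, as a careful person would: the job done as asked, in the order asked, and still so for the second after the job is handed in, with the robot touching nothing.
It also fails if it takes over 67 s, if anything falls off the work surface, if the arm or the gripper's body presses on something with over 40 N, if the wrist force passes 120 N, or if a joint passes its speed limit or range.

## Working session

There is one attempt and no reset: what is moved stays moved. The work goes in short steps, Python scripts to look and compute and a tool call to move; the robot and the scene stay as the last step left them, time stands still between calls to the robot, and variables do not carry over. Pictures are saved under pics/ and viewed, at most 10 in all, crops included, and the job is handed in when it is done.

Besides the shell and the picture viewer there is one more tool, called as name(argument=value, ...) on one line, values as JSON. carry_out: Moves the arm, as the interface text tells. Its arguments: {"type":"object","properties":{"motion":{"type":"array"},"squeeze":{"type":"number"}},"required":["motion"]}

```bash
mkdir -p pics; cat > h.py <<'E'
import numpy as np, cv2
from plant import monitor, optics, order, arm
def ray(c,uv):
    f=c["pixels"].shape[0]/2/np.tan(np.radians(c["vfov"])/2)
    d=np.array([(uv[0]-c["cx"])/f,(uv[1]-c["cy"])/f]); s=d.copy()
    for _ in range(10): s=d/(1+c["k1"]*(s@s))
    return s
def world(c,uv,z=None):
    z=c["z_map"][int(round(uv[1])),int(round(uv[0]))] if z is None else z
    s=ray(c,uv); return c["R"].T@(np.array([s[0]*z,s[1]*z,z])-c["t"])
def onplane(c,uv,h):
    s=ray(c,uv); d=c["R"].T@np.array([s[0],s[1],1]); o=-c["R"].T@c["t"]
    return o+d*(h-o[2])/d[2]
def cloud(c,mask=None):
    H,W=c["z_map"].shape; f=H/2/np.tan(np.radians(c["vfov"])/2)
    v,u=np.nonzero((c["z_map"]>0)&(mask if mask is not None else True))
    d=np.stack([(u-c["cx"])/f,(v-c["cy"])/f],1); s=d.copy()
    for _ in range(10): s=d/(1+c["k1"]*(s**2).sum(1,keepdims=True))
    z=c["z_map"][v,u][:,None]
    return (np.hstack([s*z,z])-c["t"])@c["R"], u, v
E
python3 - <<'E'
from h import *
o=monitor.get_obs(); print(o, arm.tcp_to_grasp)
for n in ("top","side"):
    c=optics.capture(n); cv2.imwrite(f"pics/{n}0.png",c["pixels"]); print(n,-c["R"].T@c["t"],c["R"][2],c["vfov"])
    for q in ("holder","jaw","knob","pad","jar","jam_jar","bottle_opener","salt_shaker","hole0","seat"):
        print(q,[(np.round(d["point"],3).tolist(),round(d["score"],2)) for d in optics.look_for(q,n)][:4])
E
```

```text
{'time_s': 0.0, 'q': array([ 1.22233742,  0.60013858, -0.00253522,  1.60009272,  0.00179931,
        0.94290543, -0.07977487]), 'qd': array([ 0.0002485 , -0.0016749 ,  0.00012024,  0.00108757, -0.00028872,
       -0.00198045, -0.00155056]), 'joint_efforts': array([ 1.96269357e-04, -7.65068436e+01,  1.49776697e+00, -2.52347821e+01,
       -5.23339736e-02,  1.70010352e-02,  1.65009974e-04]), 'tool_pos': array([ 0.19446119, -0.6979438 ,  0.21776363]), 'orientation': array([ 9.90777102e-01,  1.35499591e-01, -1.76089778e-04, -7.50627338e-04]), 'wrist_force': array([-0.08906335,  0.50763235,  0.57671435]), 'torque': array([-0.02746645, -0.00093888, -0.02219758]), 'gripper_force': 0.0, 'width': 1.0028055276367462} 0.0188
top [ 0.42928731 -0.02612361  1.21027398] [ 0.11018386 -0.02077873 -0.993694  ] 54.61096444451108
holder [([0.491, -0.073, 0.018], 0.93)]
jaw [([0.468, -0.141, 0.029], 0.58), ([0.672, 0.079, 0.079], 0.53)]
knob []
pad [([0.489, -0.092, 0.046], 0.42)]
jar [([0.464, -0.15, 0.083], 0.71), ([0.516, 0.212, 0.102], 0.7), ([0.572, 0.161, 0.102], 0.57), ([0.42, 0.188, 0.1], 0.55)]
jam_jar [([0.603, -0.323, 0.086], 0.92)]
bottle_opener [([0.413, -0.356, 0.009], 0.81)]
salt_shaker []
hole0 [([0.492, -0.074, 0.02], 0.57)]
seat [([0.492, -0.072, 0.021], 0.83)]
side [-0.241394    0.4942018   1.04714265] [ 0.58395196 -0.38430841 -0.71505745] 43.14905921348395
holder [([0.477, -0.076, 0.017], 0.73)]
jaw [([0.458, -0.134, 0.032], 0.94), ([0.41, 0.2, 0.074], 0.49)]
knob [([0.461, -0.146, 0.079], 0.58)]
pad []
jar [([0.413, 0.294, 0.076], 0.97), ([0.404, 0.199, 0.074], 0.82), ([0.497, 0.227, 0.076], 0.8), ([0.668, 0.088, 0.047], 0.72)]
jam_jar [([0.585, -0.321, 0.06], 0.93), ([0.475, -0.077, 0.028], 0.46)]
bottle_opener [([0.41, -0.354, 0.009], 0.81)]
salt_shaker [([0.666, 0.086, 0.051], 0.53)]
hole0 [([0.474, -0.078, 0.024], 0.76)]
seat [([0.477, -0.075, 0.025], 0.76)]
```

```bash
python3 - <<'E'
import cv2,numpy as np
a=cv2.imread("pics/top0.png");b=cv2.imread("pics/side0.png")
cv2.imwrite("pics/a.png",cv2.resize(a,(768,576),interpolation=cv2.INTER_CUBIC))
cv2.imwrite("pics/b.png",cv2.resize(b,(768,576),interpolation=cv2.INTER_CUBIC))
E
```

```text
(no output)
```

View pics/a.png

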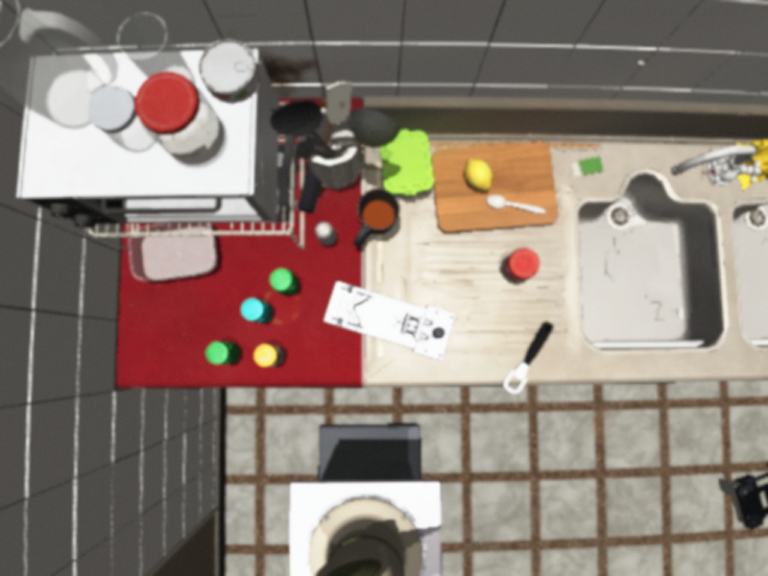

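View pics/b.png

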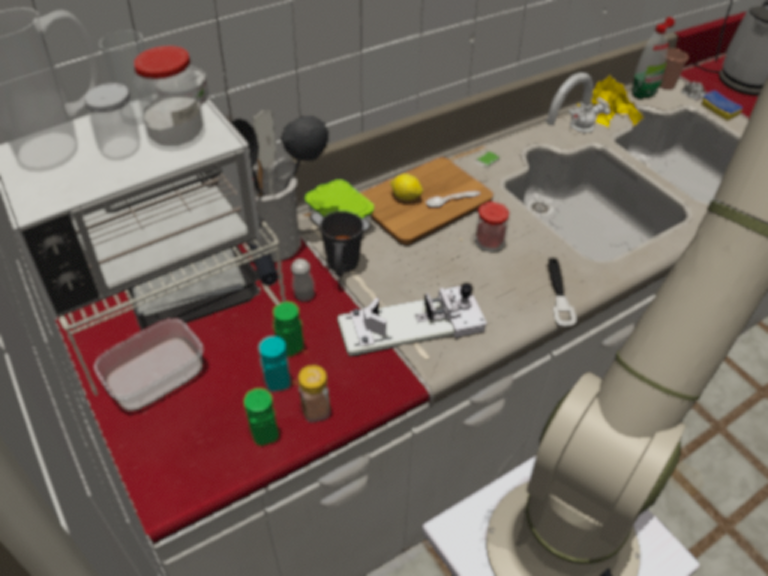

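The top view (768-wide) shows the holder at about (388,320), knob on its right at (438,333), V on its left at (355,303), bystanders red jam jar (522,264), opener (530,357), shaker (325,233). Jar candidates: yellow cap (265,355), green (220,352) and (281,280), turquoise (255,310). Only the yellow cap fits the description.

```bash
python3 - <<'E'
from h import *
for n in ("top","side"):
    c=optics.capture(n); P,u,v=cloud(c); px=c["pixels"][v,u].astype(int)
    near=(abs(P[:,0]-.49)<.17)&(abs(P[:,1]+.07)<.19)
    b=near&(abs(P[:,2]-.02)<.006)&(px.min(1)>150)&(px.max(1)-px.min(1)<35)
    r=cv2.minAreaRect(P[b][:,:2].astype(np.float32)*1000); print(n,"board",r,b.sum(),np.median(P[b][:,2]))
    hsv=cv2.cvtColor(c["pixels"],cv2.COLOR_BGR2HSV)[v,u].astype(int)
    reg=(P[:,0]<.6)&(P[:,1]>.05)&(P[:,1]<.4)&(P[:,2]>.09)&(P[:,2]<.12)
    for nm,lo,hi in (("yel",15,32),("grn",45,75),("tur",80,100)):
        m=reg&(hsv[:,0]>=lo)&(hsv[:,0]<=hi)&(hsv[:,1]>110)
        if m.sum():
            r=cv2.connectedComponentsWithStats((lambda M:(M.__setitem__((v[m],u[m]),1),M)[1])(np.zeros(c["z_map"].shape,np.uint8)))
            for i in range(1,r[0]):
                s=m&(r[1][v,u]==i)
                if s.sum()>15: print(nm,P[s].min(0).round(3),P[s].max(0).round(3),np.median(P[s],0).round(3),s.sum())
    if n=="top": k=c["pixels"][205:260,120:210]; h=c["pixels"][180:245,205:310]
    else: K=c["pixels"][225:320,140:260]; Hh=c["pixels"][180:245,215:335]
cv2.imwrite("pics/c.png",np.vstack([np.hstack([cv2.resize(x,(400,280),interpolation=cv2.INTER_CUBIC) for x in p]) for p in ((k,h),(K,Hh))]))
E
```

```text
top board ((495.341552734375, -53.36090087890625), (268.06390380859375, 103.42889404296875), 74.30055236816406) 1415 0.02060029286822019
yel [0.404 0.171 0.091] [0.445 0.213 0.105] [0.425 0.193 0.101] 140
grn [0.554 0.145 0.09 ] [0.596 0.182 0.107] [0.574 0.163 0.101] 158
grn [0.407 0.268 0.091] [0.449 0.31  0.106] [0.428 0.288 0.1  ] 172
tur [0.496 0.199 0.091] [0.535 0.242 0.106] [0.514 0.219 0.1  ] 168
side board ((496.46673583984375, -51.01695251464844), (265.1539001464844, 103.69418334960938), 71.9479751586914) 1224 0.018975651294173175
yel [0.397 0.177 0.09 ] [0.442 0.221 0.104] [0.417 0.201 0.099] 233
grn [0.548 0.148 0.09 ] [0.594 0.191 0.104] [0.567 0.169 0.099] 184
grn [0.403 0.273 0.09 ] [0.446 0.317 0.107] [0.421 0.295 0.1  ] 253
tur [0.488 0.205 0.09 ] [0.533 0.246 0.104] [0.508 0.227 0.099] 202
```

View pics/c.png

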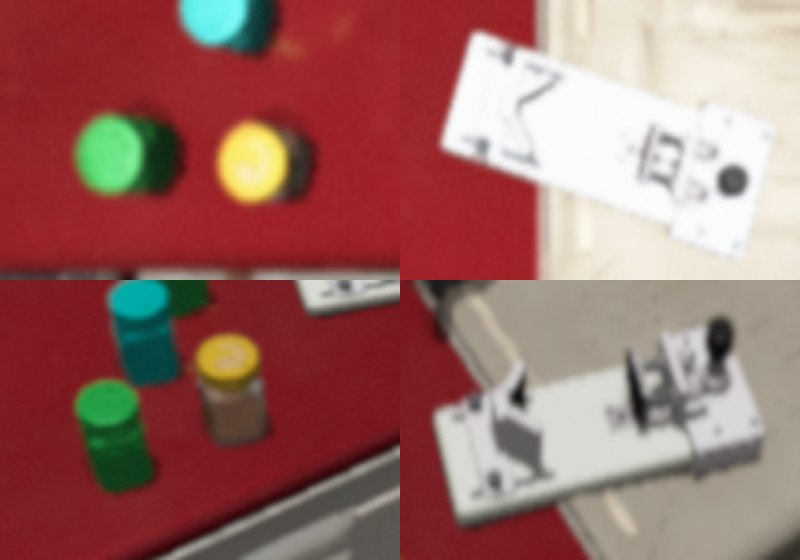

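The crop shows the brown-filled jar with the yellow cap (original top image about (177,237)). It is upright, with the green jar about 95 mm away and the turquoise one about 90 mm. The V opens toward the jaw. I'll move over the holder now.

carry_out(motion=[[[1,-0.3,-0.14],[0,0,-4.8],1],[[1,-0.35,-0.14],[0,0,-4.8],1],[[1,-0.35,-0.14],[0,0,-4.8],1],[[1,-0.35,-0.14],[0,0,-4.8],1],[[1,-0.35,-0.14],[0,0,-4.8],1],[[1,-0.35,-0.14],[0,0,-4.8],1],[[1,-0.35,-0.14],[0,0,-4.8],1],[[1,-0.35,-0.14],[0,0,-4.8],1],[[1,-0.35,-0.14],[0,0,-4.8],1],[[1,-0.35,-0.14],[0,0,-4.8],1],[[1,-0.35,-0.14],[0,0,-4.8],1],[[0.5,-0.35,-0.14],[0,0,-4.8],1]])

```text
time_s: 2.7
tool_pos: [0.4795, -0.1869, 0.3031]
orientation: [0.801, 0.599, 0.0, 0.0]
wrist_force: [-0.5, -0.1, 0.7]
width: 0.997
gripper_force: 0.0
```

```bash
python3 - <<'E'
from h import *
c=optics.capture("wrist"); np.save("w1.npy",c,allow_pickle=True); print(monitor.get_obs()["tool_pos"],-c["R"].T@c["t"],c["R"][2])
cv2.imwrite("pics/w1.png",c["pixels"])
E
```

```text
[ 0.47843968 -0.18421751  0.30395409] [ 0.4990707  -0.12086874  0.46933852] [-0.0702959  -0.23859495 -0.9685716 ]
```

View pics/w1.png

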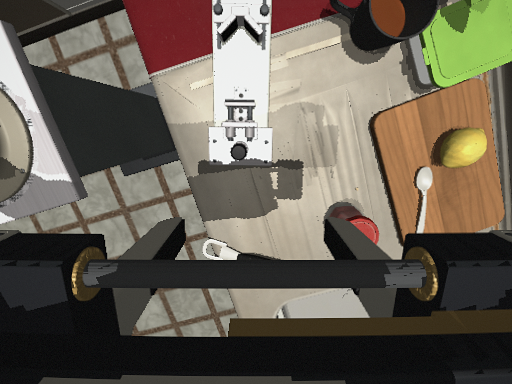

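The wrist view shows the holder clearly: knob at (239,151), pad at (239,103), V with its apex at about (240,40).

```bash
python3 - <<'E'
from h import *
c=np.load("w1.npy",allow_pickle=True).item(); P,u,v=cloud(c); px=c["pixels"][v,u].astype(int)
R=(v<175)&(u>190)&(u<290)
b=R&(abs(P[:,2]-.02)<.004)&(px.min(1)>150)
r=cv2.minAreaRect(P[b][:,:2].astype(np.float32)*1000); print(r,np.median(P[b][:,2]))
k=R&(P[:,2]>.075)&(P[:,2]<.095)&(px.max(1)<90)&(abs(v-151)<20)&(abs(u-239)<20)
print("knob",P[k].min(0),P[k].max(0),np.median(P[k],0),k.sum())
print("knob plane",onplane(c,(239,151),.084))
# long edges direction from board sides
import itertools
for h,lo,hi in (("V",.058,.070),("pad",.052,.064)):
    m=R&(P[:,2]>lo)&(P[:,2]<hi); print(h,m.sum())
# holder frame from rect angle
pts=cv2.boxPoints(r); print(pts.round(1))
print(np.hypot(*(c["R"]@[0.6,.0,.02])[:2])*0, c["t"].shape)
G=px[:, :]; 
L=[];Rr=[]
for row in range(5,95,3):
    m=b&(v==row)
    if m.sum()>10: L.append(P[m][np.argmin(u[m])][:2]); Rr.append(P[m][np.argmax(u[m])][:2])
for e in (L,Rr):
    e=np.array(e); q=cv2.fitLine(e.astype(np.float32),cv2.DIST_HUBER,0,.001,.001).ravel(); print("edge",q,np.degrees(np.arctan2(q[1],q[0])))
cv2.imwrite("pics/w1c.png",cv2.resize(c["pixels"][0:175,190:290],None,fx=3.4,fy=3.4,interpolation=cv2.INTER_CUBIC))
E
```

```text
((504.4733581542969, -30.315574645996094), (184.3198699951172, 90.24150085449219), 72.44383239746094) 0.020164285369490866
knob [ 0.45427816 -0.16515786  0.07537654] [ 0.47792159 -0.14023962  0.08629012] [ 0.46632691 -0.1519913   0.08375652] 214
knob plane [ 0.46722941 -0.15176786  0.084     ]
V 884
pad 773
[[ 433.7 -104.6]
 [ 519.7 -131.8]
 [ 575.3   43.9]
 [ 489.3   71.2]]
0.0 (3,)
edge [ 0.30785906  0.951432    0.4656228  -0.00771033] 72.06974
edge [ 0.3073095   0.9516096   0.54896367 -0.03428505] 72.10284
```

View pics/w1c.png

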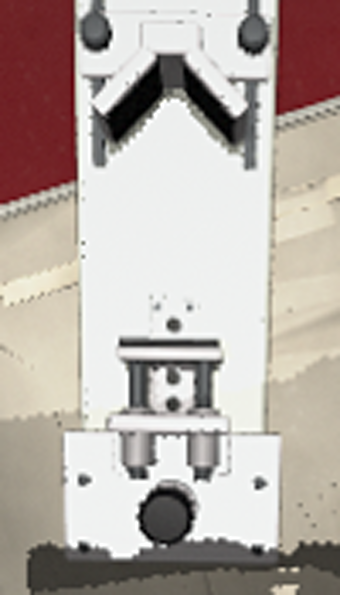

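```bash
python3 - <<'E'
from h import *
c=np.load("w1.npy",allow_pickle=True).item(); P,u,v=cloud(c)
yh=np.array([np.cos(np.radians(72.1)),np.sin(np.radians(72.1))]); xh=np.array([yh[1],-yh[0]])
O=.490*xh+ (np.array([.4665,-.152])@yh+.104)*yh; print("O",O)
X=(P[:,:2]-O)@xh; Y=(P[:,:2]-O)@yh; Z=P[:,2]
R=(abs(X)<.046)&(abs(Y)<.14)
m=R&(Z>.060)&(Z<.068)&(Y>0); print("top z",np.median(Z[m]),m.sum())
for lo in np.arange(-.036,.037,.006):
    s=m&(X>=lo)&(X<lo+.006)
    if s.sum()>3: print(round(lo+.003,3),"innerY",Y[s].min().round(4),"s=|x|+y",(abs(X[s])+Y[s]).min().round(4),Y[s].max().round(4))
f=R&(Z>.028)&(Z<.058)&(Y>0.0)
q=abs(X[f])+Y[f]; print("face |x|+y hist",np.percentile(q,[5,25,50,75,95]).round(4),f.sum())
p=R&(Z>.05)&(Z<.064)&(Y<-.01)&(Y>-.045)&(abs(X)<.024); print("pad Y",np.percentile(Y[p],[2,50,98]),p.sum())
E
```

```text
O [ 0.49785893 -0.0528384 ]
top z 0.06383774385534424 495
-0.033 innerY 0.0568 s=|x|+y 0.0874 0.0637
-0.027 innerY 0.0552 s=|x|+y 0.0814 0.0683
-0.021 innerY 0.0584 s=|x|+y 0.0815 0.0749
-0.015 innerY 0.0641 s=|x|+y 0.0813 0.0884
-0.009 innerY 0.0708 s=|x|+y 0.0822 0.0897
-0.003 innerY 0.0768 s=|x|+y 0.0781 0.0899
0.003 innerY 0.0759 s=|x|+y 0.0782 0.089
0.009 innerY 0.0681 s=|x|+y 0.0799 0.0886
0.015 innerY 0.0624 s=|x|+y 0.0797 0.0772
0.021 innerY 0.0572 s=|x|+y 0.0802 0.073
0.027 innerY 0.0551 s=|x|+y 0.0796 0.0667
face |x|+y hist [0.0795 0.0811 0.0824 0.1275 0.1376] 534
pad Y [-0.03867282 -0.03488385 -0.0299908 ] 201
```

carry_out(motion=[[[1,-0.2,0],[0,0,0],0.75],[[1,-0.2,0],[0,0,0],0.75],[[1,-0.2,0],[0,0,0],0.75],[[1,-0.2,0],[0,0,0],0.75],[[1,-0.2,0],[0,0,0],0.75],[[0.5,-0.2,0],[0,0,0],0.75],[[0.5,-0.2,0],[0,0,0],0.75],[[0,0,0],[0,0,0],0.75]])

```text
time_s: 3.75
tool_pos: [0.4987, 0.1186, 0.3027]
orientation: [0.802, 0.597, 0.0, -0.0]
wrist_force: [-0.1, -0.4, -0.3]
width: 0.748
gripper_force: 0.0
```

```bash
cat > jar.py <<'E'
from h import *
c=optics.capture("wrist"); P,u,v=cloud(c); hsv=cv2.cvtColor(c["pixels"],cv2.COLOR_BGR2HSV)[v,u].astype(int)
m=(hsv[:,0]>=15)&(hsv[:,0]<=32)&(hsv[:,1]>110)&(abs(P[:,2]-.1)<.004)&(abs(P[:,0]-.42)<.06)&(abs(P[:,1]-.19)<.06)
print(m.sum(),P[m].min(0).round(4) if m.any() else 0,P[m].max(0).round(4) if m.any() else 0)
if m.any():
    (x,y),r=cv2.minEnclosingCircle(P[m][:,:2].astype(np.float32)); print("cap",x,y,r,np.median(P[m][:,2]),u[m].mean(),v[m].mean())
    o=monitor.get_obs(); q=o["orientation"]
    from scipy.spatial.transform import Rotation as Ro
    Rt=Ro.from_quat(q).as_matrix(); d=Rt.T@(np.array([x,y,.058])-o["tool_pos"]); print("pos",o["tool_pos"],"units",d/.05,"yaw of y",np.degrees(np.arctan2(Rt[1,1],Rt[0,1])))
E
python3 jar.py
```

```text
556 [0.4009 0.1746 0.096 ] [0.4443 0.2171 0.1028]
cap 0.4224426746368408 0.19584134221076965 0.021950984373688698 0.10042633728781739 183.77697841726618 135.4226618705036
pos [0.49885212 0.11714151 0.30259293] units [ 1.06895822 -1.91790528  4.89101979] yaw of y -16.77636196648045
```

carry_out(motion=[[[0.36,-0.64,0],[0,0,1.1],0.75],[[0.36,-0.64,0.3],[0,0,0],0.75],[[0.36,-0.64,0.7],[0,0,0],0.75],[[0,0,0.8],[0,0,0],0.75],[[0,0,0.7],[0,0,0],0.75],[[0,0,0.3],[0,0,0],0.75]])

```text
time_s: 4.55
tool_pos: [0.4236, 0.1963, 0.1612]
orientation: [0.809, 0.588, -0.001, 0.0]
wrist_force: [-0.2, 0.4, -0.2]
width: 0.75
gripper_force: 0.0
```

```bash
python3 jar.py
```

```text
1419 [0.4009 0.1741 0.096 ] [0.444  0.217  0.1026]
cap 0.42215970158576965 0.19564227759838104 0.02197459153831005 0.10049998453605569 253.9351656095842 201.90838618745596
pos [0.42336868 0.19643479 0.16044126] units [-0.01723373 -0.01402355  2.04890875] yaw of y -18.011183245106654
```

Centred to within 1 mm. I'll go down and grip gently.

carry_out(motion=[[[0,0,0.7],[0,0,0],0.75],[[0,0,0.7],[0,0,0],0.75],[[0,0,0.4],[0,0,0],0.75],[[0,0,0.23],[0,0,0],0.75],[[0,0,0],[0,0,0],0.75],[[0,0,0],[0,0,0],0.4],[[0,0,0],[0,0,0],0.4],[[0,0,0],[0,0,0],0.4],[[0,0,0],[0,0,0],0.4]], squeeze=15)

```text
time_s: 5.72
tool_pos: [0.4239, 0.1983, 0.0615]
orientation: [0.809, 0.588, 0.0, 0.0]
wrist_force: [-0.5, 1.0, 3.5]
width: 0.476
gripper_force: 14.9
```

carry_out(motion=[[[0,0,-0.3],[0,0,0],0.4],[[0,0,-0.7],[0,0,0],0.4],[[0,0,-0.7],[0,0,0],0.4],[[-0.4,0.35,-0.7],[0,0,0],0.4],[[-0.7,0.6,0],[0,0,0],0.4],[[-0.7,0.6,0],[0,0,0],0.4],[[-0.7,0.6,0],[0,0,0],0.4],[[-0.5,0.5,0],[0,0,0],0.4],[[-0.39,0.3,0.4],[0,0,0],0.4],[[0,0,0.7],[0,0,0],0.4],[[0,0,0.4],[0,0,0],0.4],[[0,0,0],[0,0,0],0.4]])

```text
time_s: 7.22
tool_pos: [0.5101, -0.008, 0.1039]
orientation: [0.808, 0.589, -0.002, -0.001]
wrist_force: [-0.2, 0.4, -0.5]
width: 0.479
gripper_force: 15.0
```

```bash
cat > chk.py <<'E'
from h import *
o=monitor.get_obs(); print(o["tool_pos"],o["wrist_force"],o["gripper_force"])
yh=np.array([np.cos(np.radians(72.1)),np.sin(np.radians(72.1))]); xh=np.array([yh[1],-yh[0]]); O=np.array([.4979,-.0528])
print("tcp holder",(o["tool_pos"][:2]-O)@xh,(o["tool_pos"][:2]-O)@yh)
for n in ("wrist","side","top"):
    c=optics.capture(n); P,u,v=cloud(c); hsv=cv2.cvtColor(c["pixels"],cv2.COLOR_BGR2HSV)[v,u].astype(int)
    X=(P[:,:2]-O)@xh; Y=(P[:,:2]-O)@yh
    m=(hsv[:,0]>=15)&(hsv[:,0]<=32)&(hsv[:,1]>110)&(abs(X)<.05)&(abs(Y-.03)<.06)&(P[:,2]>.07)&(P[:,2]<.2)
    if m.sum()>20:
        zt=np.percentile(P[m][:,2],95); t=m&(P[:,2]>zt-.005); print(n,"cap top",zt,t.sum(),"X",X[t].min(),X[t].max(),"Y",Y[t].min(),Y[t].max())
    cv2.imwrite(f"pics/chk_{n}.png",c["pixels"])
E
python3 chk.py; python3 -c "
import cv2,numpy as np
a=cv2.imread('pics/chk_wrist.png');b=cv2.imread('pics/chk_side.png')[130:270,190:377]
cv2.imwrite('pics/d.png',np.hstack([cv2.resize(a,(400,300)),cv2.resize(b,(400,300))]))"
```

```text
[ 0.51013942 -0.00802235  0.10389095] [-0.16164371  0.4178604  -0.53807919] 14.953134152601706
tcp holder -0.002115745905678335 0.04637202349713644
wrist cap top 0.1442888673387411 2516 X -0.025692375934326814 0.022170030942679487 Y 0.021288678358085556 0.08066078684753844
```

View pics/d.png

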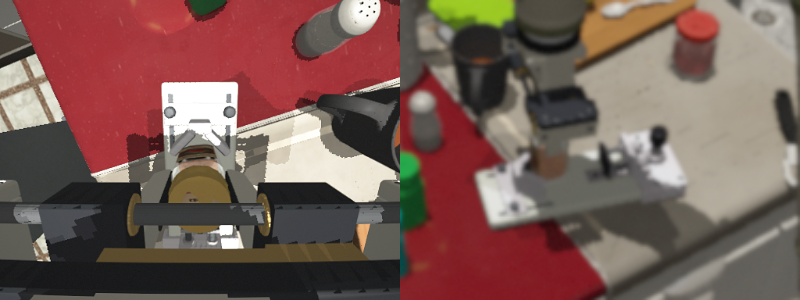

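The jar hangs upright in the grip, centred between the V and the pad, with its bottom about 23 mm above the board.

carry_out(motion=[[[0,0.04,0.15],[0,0,0],0.4],[[0,0,0.15],[0,0,0],0.4],[[0,0,0.1],[0,0,0],0.4],[[0,0,0.04],[0,0,0],0.4],[[0,0,0],[0,0,0],0.4]])

```text
time_s: 8.0
tool_pos: [0.5136, -0.009, 0.0839]
orientation: [0.809, 0.588, -0.0, -0.0]
wrist_force: [-0.6, -0.7, -1.0]
width: 0.479
gripper_force: 15.0
```

carry_out(motion=[[[0,0,0.02],[0,0,0],0.4],[[0,0,0.02],[0,0,0],0.4],[[0,0,0],[0,0,0],0.4]])

```text
time_s: 8.38
tool_pos: [0.5137, -0.0092, 0.0821]
orientation: [0.809, 0.588, -0.0, 0.0]
wrist_force: [-1.2, -0.4, -0.7]
width: 0.476
gripper_force: 15.0
```

carry_out(motion=[[[0,0,0.02],[0,0,0],0.4],[[0,0,0],[0,0,0],0.4]])

```text
time_s: 8.62
tool_pos: [0.5135, -0.0091, 0.0813]
orientation: [0.809, 0.588, -0.0, 0.0]
wrist_force: [-2.9, 0.0, 3.0]
width: 0.478
gripper_force: 15.0
```

carry_out(motion=[[[0,0,0],[0,0,0],0.55],[[0,0,0],[0,0,0],0.7],[[0,0,0],[0,0,0],0.75],[[0,0,-0.3],[0,0,0],0.75],[[0,0,-0.7],[0,0,0],0.75],[[0,0,-0.7],[0,0,0],0.75],[[-0.6,0,-0.7],[0,0,0],0.75],[[-0.8,0,-0.3],[0,0,0],0.75],[[-0.8,0,0],[0,0,0],0.6],[[-0.6,0,0],[0,0,0],0.6],[[0,0,0],[0,0,0],0.6]])

```text
time_s: 10.0
tool_pos: [0.4697, -0.1444, 0.2169]
orientation: [0.81, 0.587, -0.0, 0.0]
wrist_force: [-0.0, 0.9, -0.1]
width: 0.6
gripper_force: 0.0
```

```bash
cat > meas.py <<'E'
from h import *
from scipy.spatial.transform import Rotation as Ro
o=monitor.get_obs(); Rt=Ro.from_quat(o["orientation"]).as_matrix()
yh=np.array([np.cos(np.radians(72.1)),np.sin(np.radians(72.1))]); xh=np.array([yh[1],-yh[0]]); O=np.array([.4979,-.0528])
c=optics.capture("wrist"); P,u,v=cloud(c); hsv=cv2.cvtColor(c["pixels"],cv2.COLOR_BGR2HSV)[v,u].astype(int)
X=(P[:,:2]-O)@xh; Y=(P[:,:2]-O)@yh; Z=P[:,2]
print("tcp",o["tool_pos"],"holder",(o["tool_pos"][:2]-O)@xh,(o["tool_pos"][:2]-O)@yh)
m=(hsv[:,0]>=15)&(hsv[:,0]<=32)&(hsv[:,1]>110)&(abs(X)<.05)&(abs(Y-.03)<.06)&(abs(Z-.12)<.005)
if m.sum(): (a,b),r=cv2.minEnclosingCircle(np.c_[X[m],Y[m]].astype(np.float32)); print("jar cap",a,b,r,np.median(Z[m]),m.sum())
k=(abs(X)<.02)&(Y>-.13)&(Y<.0)&(Z>.078)&(Z<.1)&(hsv[:,2]<90)
if k.sum():
    (a,b),r=cv2.minEnclosingCircle(np.c_[X[k],Y[k]].astype(np.float32)); z=np.percentile(Z[k],80); w=O+a*xh+b*yh
    print("knob",a,b,r,z,w,k.sum(),"units to grasp (knob centre - )",Rt.T@(np.r_[w,z-.012-.0188]-o["tool_pos"])/.05)
s=(abs(X)<.03)&(Z>.060)&(Z<.068)&(Y>.03)
for lo in (-.021,-.015,.015,.021):
    t=s&(abs(X-lo)<.003)
    if t.sum(): print("V",lo,(abs(X[t])+Y[t]).min())
p=(Z>.05)&(Z<.064)&(Y<.06)&(Y>-.045)&(abs(X)<.022)&(abs(X)>.012); print("pad",np.percentile(Y[p],[2,50,98]) if p.sum() else 0,p.sum())
cv2.imwrite("pics/m.png",c["pixels"])
E
python3 meas.py
```

```text
tcp [ 0.46973878 -0.14444032  0.21692755] holder 0.0013681999416908612 -0.09585994884106491
jar cap 0.0014932857593521476 0.04126116633415222 0.02192673832178116 0.12046676026079768 1507
knob -3.234739415347576e-05 -0.1049007996916771 0.01280550193041563 0.08446722455215365 [ 0.46562726 -0.15261307] 324 units to grasp (knob centre - ) [-0.17802216 -0.02836137  3.2653571 ]
V -0.021 0.08769895541588241
V -0.015 0.09181828823801241
pad [-0.03851154 -0.03372861  0.02253958] 156
```

View pics/m.png

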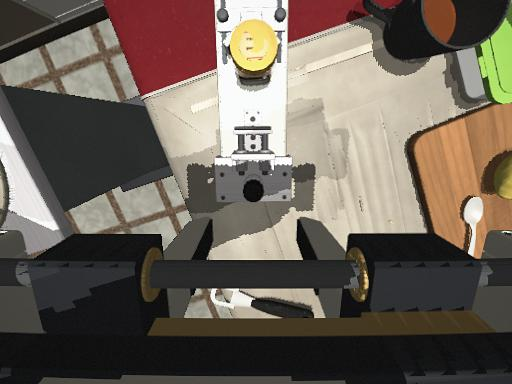

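The jar stands upright on the board at (253,45) in the wrist view, just short of the V. The knob at (254,190) is free for the grasp.

carry_out(motion=[[[-0.09,-0.015,0.3],[0,0,0],0.6],[[-0.09,-0.015,0.7],[0,0,0],0.6],[[0,0,0.8],[0,0,0],0.6],[[0,0,0.7],[0,0,0],0.6],[[0,0,0.45],[0,0,0],0.6],[[0,0,0.25],[0,0,0],0.6],[[0,0,0],[0,0,0],0.5],[[0,0,0],[0,0,0],0.2],[[0,0,0],[0,0,0],0.15],[[0,0,0],[0,0,0],0.15],[[0,0,0],[0,0,0],0.15]], squeeze=40)

```text
time_s: 11.42
tool_pos: [0.4663, -0.1505, 0.0567]
orientation: [0.809, 0.588, 0.0, 0.0]
wrist_force: [-2.2, 0.9, 5.5]
width: 0.246
gripper_force: 40.0
```

carry_out(motion=[[[0,0,-0.08],[0,0,0],0.15],[[0,0,-0.09],[0,0,0],0.15],[[0,0,0],[0,0,0],0.15],[[0,0,0],[0,0,0],0.15]])

```text
time_s: 11.92
tool_pos: [0.4663, -0.1505, 0.0645]
orientation: [0.809, 0.588, -0.0, -0.0]
wrist_force: [0.2, 0.4, -8.1]
width: 0.249
gripper_force: 40.0
```

```bash
python3 - <<'E'
from h import *
o=monitor.get_obs();print(o["tool_pos"],o["wrist_force"])
E
```

```text
[ 0.46626768 -0.1504906   0.06447618] [ 0.19881485  0.4389186  -8.11713004]
```

carry_out(motion=[[[0,0,-0.016],[0,0,0],0.15],[[0.04,0,0],[0,0,0],0.15],[[0.08,0,0],[0,0,0],0.15],[[0.1,0,0],[0,0,0],0.15],[[0.1,0,0],[0,0,0],0.15],[[0.1,0,0],[0,0,0],0.15],[[0.1,0,0],[0,0,0],0.15],[[0.1,0,0],[0,0,0],0.15],[[0.08,0,0],[0,0,0],0.15],[[0.06,0,0],[0,0,0],0.15],[[0.04,0,0],[0,0,0],0.15],[[0,0,0],[0,0,0],0.15]])

```text
time_s: 13.42
tool_pos: [0.4786, -0.1117, 0.0654]
orientation: [0.808, 0.589, 0.0, -0.0]
wrist_force: [-2.5, 2.3, -8.3]
width: 0.254
gripper_force: 40.0
```

```bash
python3 meas.py
```

```text
tcp [ 0.47864646 -0.11174534  0.06536839] holder -0.00020431925079857777 -0.062009756643678166
jar cap 0.0014903451083227992 0.04132673516869545 0.021928420290350914 0.12045076853598406 6187
knob -3.963035123888403e-05 -0.053750310093164444 0.020034989342093468 0.09299289621805819 [ 0.48134177 -0.10393631] 1822 units to grasp (knob centre - ) [0.16516347 0.00334374 0.06357343]
pad [-0.043393   -0.02245034  0.01006329] 1372
```

carry_out(motion=[[[0.04,0,0],[0,0,0],0.15],[[0.04,0,0],[0,0,0],0.15],[[0.04,0,0],[0,0,0],0.15],[[0.04,0,0],[0,0,0],0.15],[[0.04,0,0],[0,0,0],0.15],[[0.04,0,0],[0,0,0],0.15],[[0,0,0],[0,0,0],0.15]])

```text
time_s: 14.35
tool_pos: [0.4821, -0.1009, 0.0653]
orientation: [0.809, 0.588, -0.0, -0.0]
wrist_force: [-6.1, -0.9, -8.8]
width: 0.247
gripper_force: 40.0
```

```bash
cat > f.py <<'E'
from h import *
yh=np.array([np.cos(np.radians(72.1)),np.sin(np.radians(72.1))]); O=np.array([.4979,-.0528])
s=[]
for i in range(4):
    c=optics.capture("wrist"); o=monitor.get_obs(); s.append(np.r_[(o["tool_pos"][:2]-np.array([.4663,-.1505]))@yh,o["tool_pos"][2],o["wrist_force"][:2]@yh,o["wrist_force"][2],o["orientation"][2:]])
s=np.array(s); print("jaw,z,Fy,Fz",s.mean(0).round(5),s.std(0).round(4))
P,u,v=cloud(c); hsv=cv2.cvtColor(c["pixels"],cv2.COLOR_BGR2HSV)[v,u].astype(int); xh=np.array([yh[1],-yh[0]])
X=(P[:,:2]-O)@xh; Y=(P[:,:2]-O)@yh; m=(hsv[:,0]>=15)&(hsv[:,0]<=32)&(hsv[:,1]>110)&(abs(X)<.05)&(abs(Y-.04)<.06)&(abs(P[:,2]-.12)<.005)
(a,b),r=cv2.minEnclosingCircle(np.c_[X[m],Y[m]].astype(np.float32)); print("jar",a,b,r,m.sum(),"median z",np.median(P[m,2]))
E
python3 f.py
```

```text
jaw,z,Fy,Fz [ 5.20500e-02  6.53100e-02 -1.94706e+00 -7.37715e+00 -3.80000e-04
 -1.70000e-04] [0.     0.     0.1157 0.6096 0.     0.    ]
jar 0.0006272768951021135 0.04336559772491455 0.021957572549581528 7923 median z 0.12053490626387788
```

carry_out(motion=[[[0.03,-0.01,0],[0,0,0],0.15],[[0.03,0,0],[0,0,0],0.15],[[0,0,0],[0,0,0],0.15]])

```text
time_s: 14.92
tool_pos: [0.4827, -0.0986, 0.0654]
orientation: [0.809, 0.588, -0.001, 0.0]
wrist_force: [-3.9, -3.6, -7.6]
width: 0.247
gripper_force: 40.0
```

```bash
python3 f.py
```

```text
jaw,z,Fy,Fz [ 5.43900e-02  6.53800e-02 -4.44797e+00 -8.28001e+00 -5.00000e-04
  2.20000e-04] [0.     0.     0.3144 0.6197 0.     0.    ]
jar 0.000654374249279499 0.043313540518283844 0.02209613472223282 7917 median z 0.12053659961490677
```

carry_out(motion=[[[0.03,0,0],[0,0,0],0.15],[[0,0,0],[0,0,0],0.15]])

```text
time_s: 15.38
tool_pos: [0.4831, -0.0974, 0.0654]
orientation: [0.809, 0.588, -0.001, 0.0]
wrist_force: [-4.2, -4.1, -8.3]
width: 0.248
gripper_force: 40.0
```

```bash
python3 f.py
```

```text
jaw,z,Fy,Fz [ 5.56900e-02  6.53800e-02 -5.29580e+00 -7.57531e+00 -6.20000e-04
  2.50000e-04] [0.     0.     0.5115 0.7105 0.     0.    ]
jar -0.0008800244540907443 0.04511377960443497 0.021939698606729507 7912 median z 0.12052900158742996
```

carry_out(motion=[[[0.03,0,0],[0,0,0],0.15],[[0.02,0,0],[0,0,0],0.15],[[0,0,0],[0,0,0],0.15]])

```text
time_s: 15.95
tool_pos: [0.4838, -0.0952, 0.0654]
orientation: [0.809, 0.588, -0.001, 0.0]
wrist_force: [-4.2, -6.1, -8.0]
width: 0.253
gripper_force: 40.0
```

```bash
python3 f.py
```

```text
jaw,z,Fy,Fz [ 5.79700e-02  6.53600e-02 -6.02307e+00 -8.01099e+00 -7.50000e-04
  3.10000e-04] [0.     0.     0.4606 0.515  0.     0.    ]
jar -0.001043805037625134 0.04504597932100296 0.021829327568411827 7788 median z 0.12052463950287345
```

carry_out(motion=[[[0.03,0,0],[0,0,0],0.15],[[0,0,0],[0,0,0],0.15]])

```text
time_s: 16.4
tool_pos: [0.4842, -0.094, 0.0654]
orientation: [0.809, 0.588, -0.001, 0.0]
wrist_force: [-4.6, -5.7, -7.5]
width: 0.251
gripper_force: 40.0
```

```bash
python3 f.py
```

```text
jaw,z,Fy,Fz [ 5.92500e-02  6.53500e-02 -7.10265e+00 -8.20518e+00 -8.90000e-04
  3.50000e-04] [0.     0.     0.4865 0.3221 0.     0.    ]
jar -0.0009866906329989433 0.04494186118245125 0.02188212051987648 7730 median z 0.12052993409812082
```

carry_out(motion=[[[0.016,0,0],[0,0,0],0.15],[[0,0,0],[0,0,0],0.15],[[0,0,0.03],[0,0,0],0.15],[[0,0,0.03],[0,0,0],0.15],[[0,0,0],[0,0,0],0.15]])

```text
time_s: 17.23
tool_pos: [0.4844, -0.0934, 0.0623]
orientation: [0.809, 0.588, -0.001, 0.0]
wrist_force: [-4.7, -7.2, -6.9]
width: 0.252
gripper_force: 40.0
```

```bash
python3 f.py
```

```text
jaw,z,Fy,Fz [ 5.98700e-02  6.23700e-02 -7.21451e+00 -6.43303e+00 -1.02000e-03
  3.90000e-04] [0.     0.     0.6354 0.4019 0.     0.    ]
jar -0.0009390160557813942 0.04490194469690323 0.02191442996263504 8148 median z 0.12053587120915951
```

The spring still pulls down 6.4 N at 5.6 mm lift, so the pin is in the hole. Lowering further.

carry_out(motion=[[[0,0,0.04],[0,0,0],0.15],[[0,0,0.04],[0,0,0],0.15],[[0,0,0.02],[0,0,0],0.15],[[0,0,0],[0,0,0],0.15]])

```text
time_s: 17.92
tool_pos: [0.4844, -0.0934, 0.0574]
orientation: [0.809, 0.588, -0.001, 0.0]
wrist_force: [-5.8, -5.3, -4.7]
width: 0.249
gripper_force: 40.0
```

```bash
python3 f.py
```

```text
jaw,z,Fy,Fz [ 5.98600e-02  5.75000e-02 -7.74475e+00 -4.82201e+00 -1.01000e-03
  4.60000e-04] [0.     0.     0.6561 0.5817 0.     0.    ]
jar -0.0010102434316650033 0.04503526911139488 0.021889980882406235 8993 median z 0.12054298618033861
```

carry_out(motion=[[[0,0,0],[0,0,0],0.35],[[0,0,0],[0,0,0],0.6],[[0,0,0],[0,0,0],0.6],[[0,0,-0.3],[0,0,0],0.6],[[0,0,-0.7],[0,0,0],0.6],[[0,0,-0.8],[0,0,0],0.6],[[-0.4,0,-0.8],[0,0,0],0.6],[[-0.6,0,-0.6],[0,0,0],0.6],[[0,0,0],[0,0,0],0.6]])

```text
time_s: 19.25
tool_pos: [0.4702, -0.1416, 0.2195]
orientation: [0.81, 0.587, 0.001, 0.002]
wrist_force: [0.6, 0.9, 0.3]
width: 0.601
gripper_force: 0.0
```

```bash
python3 meas.py; python3 - <<'E'
import cv2
a=cv2.imread("pics/m.png"); cv2.imwrite("pics/m2.png",cv2.resize(a[0:250,130:390],None,fx=2.3,fy=2.3,interpolation=cv2.INTER_CUBIC))
E
```

```text
tcp [ 0.4702322  -0.14162301  0.21948696] holder 0.0009718167622888713 -0.09302736120356349
jar cap -0.001072655781172216 0.04442133754491806 0.02183910459280014 0.12049699631602745 1486
knob -0.000956371717620641 -0.046434152871370316 0.011921814642846584 0.08461472161667656 [ 0.48271808 -0.09669253] 297 units to grasp (knob centre - ) [ 0.93390116 -0.05792421  3.31258935]
V -0.015 0.09655533316207456
pad [-0.02510924 -0.00587346  0.02330147] 480
```

View pics/m2.png

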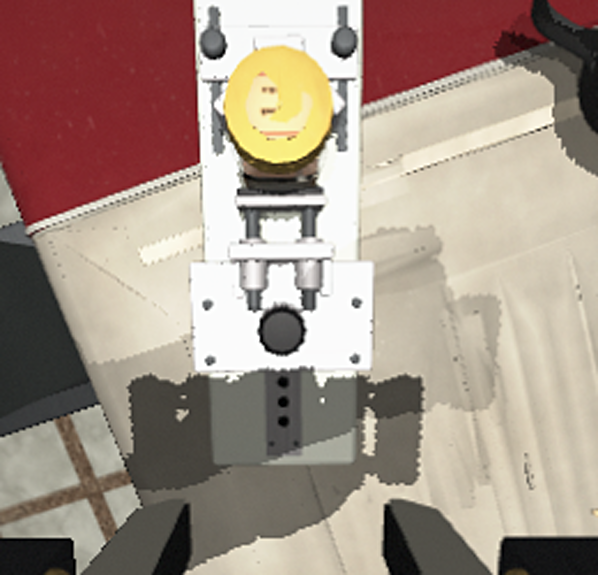

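The wrist view shows the jar seated in the V with the pad against it. The knob is back at its rest height (top at 84.6 mm, 84.5 before). From the knob-to-jar distance, the pad is pressed in about 6 mm. The next hole would drive it to its end, so this is the right one.

```bash
python3 -c "
from plant import order; print(order.finish_job())"
```

```text
the job is handed in; nothing more can be done
None
```

The jar stands upright in the V, held by the sprung pad (pressed in about 6 of 18 mm) with the pin fully home in the 60 mm hole. The job is handed in at about 19 s, with the gripper clear and no bystander touched.

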